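Shift the inspection carriage to the empty carton and lock it

TASK

The door mirror on the sliding carriage has been inspected and must go to the end of the slide where the carton is still empty. Pull the carriage's spring collar up, turn it until it stays parked up by itself, and let go of it before moving anything; then push the carriage fully home to the stop at that end, with the collar still parked. Finally lift and turn the collar back so that it drops fully down and locks the carriage there, and leave the other things on the bench where they are.

Things in the scene. Friction and masses are not known exactly. Their poses are not given: they have to be found in the camera images.
- jig: Slide jig fixed to the bench: dark steel base 200 x 420 mm, 12 mm thick. Origin: centre of its underside. z up; +y along the slide to its left end, +x to the side where the collar is (away from the robot). A steel strip (24 mm wide, centred at x = +55 mm, top 35 mm above the bench) runs along the slide, with holes for the locking pin at y = -100, 0 and +100 mm.
- carriage (a joint): Position of the carriage along the jig's +y, m: 0 in the middle (start, locked), +0.100 at the left stop, -0.100 at the right stop (hard stops up to 1 mm further; there the pin is in line with its hole). Slides with 2 to 4 N, weighs 1 to 2 kg, stays where it is left. Locked unless the collar is up.
- carriage_mid (a point): Centre of the carriage's top face, 80 mm above the bench. Aluminium block 170 (jig x) x 160 (y) mm, 35 mm thick, underside 45 mm above the bench. A door mirror, glass up, is fixed on its half nearer the robot: from x = +9 to -108 mm from here, 188 mm along y, top 146 mm above the bench. The collar's axis is at x = +55 mm.
- carriage_left (a point): Centre of the push face on the carriage's left (+y) side, 62.5 mm above the bench, in line with the collar. Push here toward jig -y. The face is 35 mm tall; push with the fingertips 50 to 60 mm above the bench, clear of the hole strip.
- carriage_right (a point): The same on the carriage's right (-y) side; push here toward jig +y.
- collar_lift (a joint): How far the collar is pulled up, m: 0 = fully down, pin in its hole, carriage locked; 0.024 at most. Spring and weight pull it down with about 6.5 N at 0 and 13 N at the top. It rests at about 0.015 when parked, 0.018 on the higher part of the guard, 0.012 if the pin stands on the strip beside a hole.
- collar (a joint): Turn of the collar, rad, counter-clockwise from above positive: 0 (limit -0.03) = lug over its slot, 1.31 (limit 1.40) = lug over the parking seat. It turns only while pulled up by more than 0.018 (pull 0.020 to 0.022). Let down at 1.31 the lug sinks 3 mm into the seat and the collar stays up. To lock: pull up, turn back to within 0.05 of 0, let down.
- collar_grip (a point): Grip point on the axis of the spring collar, a knurled upright steel cylinder 40 mm in diameter: 123 mm above the bench when fully down; it rises and turns with the collar. The collar's top is 17 mm above this point, its underside 41 mm below. x, y axes: parallel to the jig's when collar is 0. Grip with the fingers on its +y and -y sides.
- collar_lug (a point): Tip of the collar's lug, at its upper face: a bar 8 mm wide reaching 38 mm from the axis at the collar's foot. It points to the jig's +x when locked. With the collar down it sits in a slot of the guard.
- guard (a point): Middle of the dark steel guard's top, fixed on the carriage round the collar's foot: 24 to 39 mm from the axis, from the jig +x side of the collar (slot) round to its +y side (parking seat). Top 100 mm above the bench, its end post 104 mm: keep fingertips above that, so at most 19 mm below collar_grip with the collar down.
- empty_carton_mouth (a point): Centre of the mouth of the empty open carton, 200 x 140 mm, 75 mm tall, fixed at one end of the slide; its side of the jig (left or right) varies.
- full_carton_mouth (a point): The same for the carton at the other end, which already holds a door mirror.
- bulb_box_mid (a point): Centre of a small loose upright carton 50 x 50 x 75 mm, beyond the jig; leave it.
- tape_roll_mid (a point): Centre of a loose roll of tape, 90 mm across, 48 mm tall, beyond the jig; leave it.
- screwdriver: Loose screwdriver lying beyond the jig, along its own x, about 200 mm long; leave it.

How it is judged:
On the way, in this order (a step that is already met when the one before it is completed fails the run):
1. the collar is parked up and turned, let go, with the carriage still in the middle (value of joint collar_lift above 0.012 m and value of joint collar above 1.05 rad and value of joint carriage between -0.012 and 0.012 m and contact force between the fingers and anything else below 0.3 N), for 0.2 s.
2. the carriage is home at the empty carton's end (within 5 mm) with the collar still parked up (value of joint collar_lift above 0.012 m and value of joint collar above 1.05 rad and ((y of empty_carton_mouth in the frame of jig above 0 m and value of joint carriage above 0.095 m) or (y of empty_carton_mouth in the frame of jig below 0 m and value of joint carriage below -0.095 m))), for 0.1 s.
At the end, for the whole second after the job is handed in: The carriage is at the stop at the empty carton's end (within 5 mm), the collar is turned back (within 0.15 rad) and fully down (within 3 mm), so that the carriage is locked there (((y of empty_carton_mouth in the frame of jig above 0 m and value of joint carriage above 0.095 m) or (y of empty_carton_mouth in the frame of jig below 0 m and value of joint carriage below -0.095 m)) and value of joint collar_lift below 0.003 m and value of joint collar below 0.15 rad); the robot touches nothing.
It fails at once if the small carton is moved more than 30 mm (distance of bulb_box_mid from where it was at the start of the episode above 0.03 m).
It fails at once if the tape roll is moved more than 30 mm (distance of tape_roll_mid from where it was at the start of the episode above 0.03 m).
It fails at once if the screwdriver is moved more than 30 mm (distance of screwdriver from where it was at the start of the episode above 0.03 m).
It also fails if it takes over 72 s, if anything falls off the work surface, if the arm or the gripper's body presses on something with over 40 N, if the wrist force passes 120 N, or if a joint passes its speed limit or range.

ROBOT

A 7-joint arm with a two-finger parallel gripper is mounted at the origin on the work surface. World frame = base frame: x ahead of the robot, y to its left, z up, the work surface at z = 0. Lengths are in m, angles in rad, forces in N, time in s.
With the tool pointing down it reaches from about 0.4 to 0.9 m from the base axis. Payload 5.5 kg.
Tool frame: the origin (TCP) lies at the very end of the fingers, on their centre line; the grasp point (between the pads) lies 19 mm behind it (robot.grip_point_offset is the z of the grasp point in the tool frame, in m); z points along the fingers, x is the direction in which the jaws open and shut, and the axes are right-handed (so a half turn about z gives the same grasp; the last joint's range is limited). The gripper opens to 85 mm and grips with 20 to 120 N. Pads are 22 mm wide; open, the fingers measure 114 mm over their backs; the gripper's body (76 mm by 85 mm) begins 54 mm behind the grasp point. The pads swing forward as they close: fully open they stand 13 mm farther back than shut.
Start: joints at [-0.947, 0.501, -0.427, 1.55, 0.221, 1.138, -0.21], TCP at [0.229, 0.608, 0.231] pointing down, gripper open.
Joint ranges: [-2.88, 2.88], [-0.31, 2.03], [-1.54, 1.56], [0.2, 2.42], [-1.41, 4.55], [0.19, 2.02], [-2.57, 2.57]. Speed limits (rad/s): [2.57, 2.57, 3.14, 3.14, 3.14, 3.14, 3.14].

INTERFACE

Orientations are given as a unit quaternion [w, x, y, z].
In Python, from workcell import robot, viewer gives the robot as it stands. The module is installed in compiled form; this text tells all that it offers.
- The arm moves only by the tool step_arm, never from a script. Its arguments are lists of equal length, an entry for each row: "linear": the shift along the world's x, y, z in m, a list of three; "turn": the turn about the world's z in rad; "hand": the finger opening in m, from 0 to 0.0854. In form: {"linear": [[tx, ty, tz], ...], "turn": [turn, ...], "hand": [hand, ...]}. A call has 1 to 20 rows; each row is the pose to reach, as a shift and turn from the pose commanded when the call began; what a row does not reach only later rows make up. A row lasts 1/10 s, in which the tool goes at most 50 mm and 8.59 degrees, less where a joint would pass 70% of its speed; a pose out of reach is approached as far as the arm can. A call with a gripper value outside its range is refused whole. The fingers move at their own pace and stop on an object; the grip force is fixed at half the most. Time passes only in rows, so rows that repeat a pose let the fingers close. It gives the time, the measured TCP pose, the force and the opening at its end, in the units of the state.
- robot.get_obs(): the state, without advancing time (a new reading comes with each control period).
- viewer.get_image(name): name is "scene" or "top" or "wrist"; returns the picture (400x640x3 uint8, red, green, blue); there is no depth.
- viewer.camera_info(name): a dict with "fov_y" (degrees; the focal length in pixels is half the picture's height over the tangent of half this angle, whatever the lens; pixels are square), "cx", "cy" (the principal point, pixels), "eye" and "rotation" of the camera in the world. Camera axes: x right, y up, looking along -z (the intrinsics and any distortion apply to the point x, -y, -z); pixel columns grow to the right and rows downward; lengths in m; the calibration is good to about 2 mm. The wrist camera is an equidistant fisheye: a pixel r from the principal point sees the ray r / f radians off the axis. A picture is of the moment at which its call begins: read the wrist's pose just before it. camera_info takes no time and is no camera call; for the wrist camera it gives the pose at the moment of the call.
- robot.sign_off(): hands the job in, once; it reports no verdict.
The state is a dict: "clock": time; "joint_pos": joint angles; "joint_vel": joint speeds; "joint_efforts": joint torques, N m; "position": TCP position; "ee_rot": TCP orientation; "contact_force": force on the tool from outside, world axes, zero at the start; "ft_torque": the same for the moment, N m; "width": finger opening in m.
Only numpy, scipy, OpenCV 4.12 (cv2) and the standard library are available. Lean on these libraries where they do the work, as an engineer would, in place of code of your own. Each camera call takes 0.05 s, during which the arm holds its last target. There are 200 camera calls.

## Working session

There is one attempt and no reset: what is moved stays moved. The work goes in short steps, Python scripts to look and compute and a tool call to move; the robot and the scene stay as the last step left them, time stands still between calls to the robot, and variables do not carry over. Pictures are saved under pics/ and viewed, about 8 in all and at most 12, crops included, and the job is handed in when it is done.

Besides the shell and the picture viewer there is one more tool, called by a JSON object that holds its "api" and its "payload", one argument or row to a line. step_arm: Moves the arm, as the interface text tells. Its arguments: {"type":"object","properties":{"linear":{"type":"array"},"turn":{"type":"array"},"hand":{"type":"array"}},"required":["linear","turn","hand"]}

```bash
mkdir -p pics; cat > h.py <<'E'
import numpy as np, cv2
from workcell import robot, viewer
def cam(n):
    c=viewer.camera_info(n); return c
def ray(c,u,v,fish=False):
    f=200/np.tan(np.radians(c["fov_y"])/2); x=(u-c["cx"])/f; y=(v-c["cy"])/f
    if fish:
        r=np.hypot(x,y); s=np.sin(r)/max(r,1e-9); d=np.array([x*s,-y*s,-np.cos(r)])
    else: d=np.array([x,-y,-1.])
    return np.array(c["eye"]),np.array(c["rotation"]).reshape(3,3)@d
def at_z(c,u,v,z,fish=False):
    e,d=ray(c,u,v,fish); return e+d*(z-e[2])/d[2]
def snap(n,name):
    im=viewer.get_image(n); cv2.imwrite(f"pics/{name}.png",im[...,::-1]); return im
E
python3 - <<'E'
from h import *
for n in("top","scene"):
    print(n,viewer.camera_info(n)); snap(n,n+"0")
print(robot.get_obs())
E
```

```text
top {'fov_y': 49.85151088380402, 'cx': 320.98295011100134, 'cy': 195.88597629451425, 'eye': array([0.48768114, 0.03888278, 1.06471693]), 'rotation': array([-0.69816163, -0.03089875,  0.03027972,  0.71463189])}
scene {'fov_y': 42.8620478128756, 'cx': 317.7933008984821, 'cy': 199.16513313094384, 'eye': array([ 1.18166829, -0.16805191,  1.13819166]), 'rotation': array([0.7734398 , 0.21907434, 0.15990263, 0.57291226])}
{'clock': 0.1, 'joint_pos': array([-0.9468263 ,  0.5017569 , -0.42681808,  1.55136407,  0.22077283,
        1.13832396, -0.21031145]), 'joint_vel': array([ 2.83416564e-05, -5.53486756e-05, -5.09048912e-04, -1.52648013e-03,
       -9.90056541e-04, -4.87587221e-04,  1.41926848e-04]), 'joint_efforts': array([-1.09870842e-02, -5.70815599e+01, -5.83898261e+00, -2.81741399e+01,
        1.04305355e-02,  5.61530018e-03,  1.00929910e-05]), 'position': array([0.22924203, 0.60754322, 0.2303545 ]), 'ee_rot': array([ 4.77720771e-04,  8.22483344e-01,  5.68788482e-01, -7.64437742e-04]), 'contact_force': array([ 2.57658977e-01, -2.18365809e-04,  2.60551258e-01]), 'ft_torque': array([-0.055164  , -0.03044215,  0.02709344]), 'width': 0.0850839967198037}
```

Rotation is a quaternion; I'll adjust.

```bash
sed -i 's/np.array(c\["rotation"\]).reshape(3,3)@d/R.from_quat(c["rotation"],scalar_first=True).apply(d)/; 1a from scipy.spatial.transform import Rotation as R' h.py; python3 - <<'E'
from h import *
print(ray(viewer.camera_info("top"),320,200), R.from_quat(robot.get_obs()["ee_rot"],scalar_first=True).as_matrix())
E
```

```text
(array([0.48768114, 0.03888278, 1.06471693]), array([ 0.0769746 ,  0.00237316, -0.99707867])) [[ 3.52958157e-01  9.35638835e-01 -7.14030476e-04]
 [ 9.35637374e-01 -3.52958870e-01 -1.65544152e-03]
 [-1.80091876e-03 -8.37720112e-05 -9.99998375e-01]]
```

View pics/top0.png

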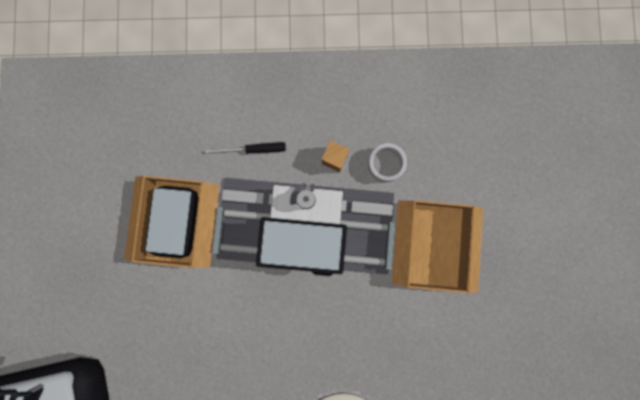

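View pics/scene0.png

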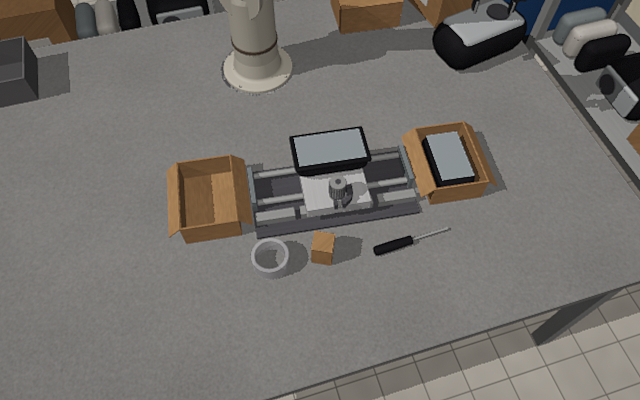

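The empty carton is on the right (−y, top-image px (440,247)), the full one on the left. The collar is at about (306,199). Next I enlarge the jig.

```bash
python3 - <<'E'
import cv2
im=cv2.imread("pics/top0.png")[135:285,205:405]; cv2.imwrite("pics/crop.png",cv2.resize(im,None,fx=4,fy=4,interpolation=cv2.INTER_CUBIC))
E
```

```text
(no output)
```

View pics/crop.png

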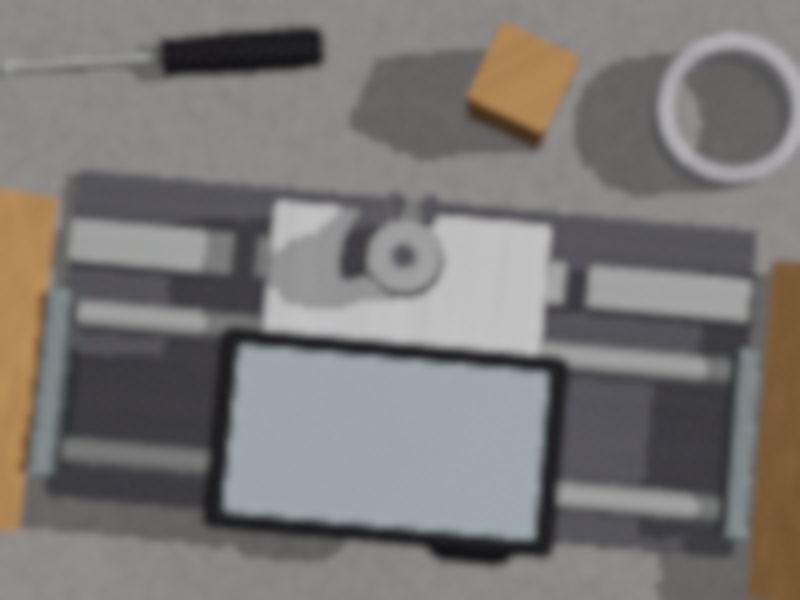

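Collar top centre at crop (404,257). Base far edge runs (78,174) to (754,234), carriage far edge (275,200) to (552,226). Bulb box is around (522,85) and the tape around (730,107).

```bash
python3 - <<'E'
from h import *
c=cam("top")
g=lambda u,v,z: at_z(c,205+(u+.5)/4-.5,135+(v+.5)/4-.5,z)
P={k:g(*a) for k,a in dict(col=(404,257,.14),b1=(78,174,.012),b2=(754,234,.012),c1=(275,200,.08),c2=(552,226,.08),c3=(545,353,.08),box=(522,75,.075),boxnear=(540,140,.0),boxl=(468,95,.075),tape=(730,107,.048),m1=(225,330,.146),m2=(562,362,.146)).items()}
for k,p in P.items(): print(k,p.round(4))
for a,b in(("b1","b2"),("c1","c2"),("m1","m2")):
    d=P[a]-P[b]; print(np.linalg.norm(d),"yaw",np.arctan2(-d[0],d[1]))
o=robot.get_obs(); M=R.from_quat(o["ee_rot"],scalar_first=True).as_matrix(); print("toolx ang",np.arctan2(M[1,0],M[0,0]), robot.grip_point_offset)
E
```

```text
col [0.5622 0.072  0.14  ]
b1 [0.6285 0.2764 0.012 ]
b2 [ 0.5817 -0.1385  0.012 ]
c1 [0.6017 0.1477 0.08  ]
c2 [ 0.5829 -0.0112  0.08  ]
c3 [ 0.5102 -0.0052  0.08  ]
box [0.6721 0.0035 0.075 ]
boxnear [ 0.6448 -0.0093  0.    ]
boxl [0.6611 0.0352 0.075 ]
tape [ 0.6549 -0.121   0.048 ]
m1 [0.5249 0.1681 0.146 ]
m2 [ 0.5037 -0.0112  0.146 ]
0.4176134861838018 yaw -0.11245499464607304
0.16007480759271298 yaw -0.11749075838983926
0.1805139600071061 yaw -0.1177926843317536
toolx ang 1.2100648456534788 -0.0187
```

{"api": "step_arm", "payload": {
  "linear": [
    [0.021,-0.034,0],
    [0.042,-0.067,0],
    [0.063,-0.1,0],
    [0.084,-0.134,0],
    [0.105,-0.168,0],
    [0.126,-0.2,0],
    [0.147,-0.234,0],
    [0.167,-0.268,0],
    [0.188,-0.302,0],
    [0.21,-0.335,0],
    [0.23,-0.368,0],
    [0.25,-0.4,0],
    [0.27,-0.435,0],
    [0.29,-0.469,0],
    [0.312,-0.502,0],
    [0.333,-0.536,-0.02],
    [0.333,-0.536,-0.03],
    [0.333,-0.536,-0.03]
  ],
  "turn": [0,-0.03,-0.06,-0.09,-0.12,-0.15,-0.18,-0.21,-0.24,-0.27,-0.3,-0.33,-0.36,-0.38,-0.4,-0.4,-0.4,-0.4],
  "hand": [0.06,0.06,0.06,0.06,0.06,0.06,0.06,0.06,0.06,0.06,0.06,0.06,0.06,0.06,0.06,0.06,0.06,0.06]
}}

```text
clock: 1.9
position: [0.5609, 0.0706, 0.199]
ee_rot: [-0.001, 0.92, 0.393, -0.002]
contact_force: [-0.1, 0.7, 1.3]
width: 0.0602
```

```bash
python3 - <<'E'
from h import *
o=robot.get_obs();M=R.from_quat(o["ee_rot"],scalar_first=True).as_matrix()
print(o["position"],o["joint_pos"].round(2),np.arctan2(M[1,0],M[0,0]),o["contact_force"],o["width"])
c=cam("wrist");print(c);snap("wrist","w1")
f=200/np.tan(np.radians(c["fov_y"])/2)
for p in([.562,.072,.14],[.562,.072,.1]):
    d=R.from_quat(c["rotation"],scalar_first=True).inv().apply(np.array(p)-c["eye"]); th=np.arctan2(np.hypot(d[0],d[1]),-d[2]); q=d[:2]/np.hypot(d[0],d[1])*th*f
    print(c["cx"]+q[0],c["cy"]-q[1])
E
```

```text
[0.56094625 0.07064402 0.19895019] [-0.09  0.36 -0.1   1.8   0.04  0.99  0.6 ] 0.8071997527760935 [-0.14356669  0.71116653  1.29444427] 0.060237620138939095
{'fov_y': 65.70646984690485, 'cx': 322.1566074438569, 'cy': 198.3600766461223, 'eye': array([0.5001238 , 0.12794604, 0.34100956]), 'rotation': array([ 0.90781028, -0.14896334, -0.06142151,  0.38719223])}
326.8202216108453 219.9078032591481
326.3194061082373 201.2841892737674
```

View pics/w1.png

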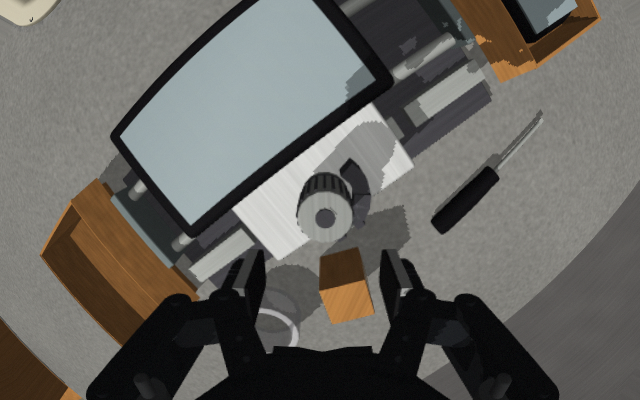

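The collar's top centre is at (325,218) against a predicted (327,220), so the position is good to about 1–2 mm. The bulb box and tape are clear of the gripper. I descend and grip.

{"api": "step_arm", "payload": {
  "linear": [
    [0.001,0.001,-0.03],
    [0.001,0.001,-0.06],
    [0.001,0.001,-0.08],
    [0.001,0.001,-0.091],
    [0.001,0.001,-0.091],
    [0.001,0.001,-0.091],
    [0.001,0.001,-0.091],
    [0.001,0.001,-0.091],
    [0.001,0.001,-0.091],
    [0.001,0.001,-0.091],
    [0.001,0.001,-0.091]
  ],
  "turn": [0,0,0,0,0,0,0,0,0,0,0],
  "hand": [0.06,0.06,0.06,0.06,0.06,0.03,0.03,0.03,0.03,0.03,0.03]
}}

```text
clock: 3.05
position: [0.5635, 0.0729, 0.1119]
ee_rot: [0.0, 0.919, 0.394, 0.0]
contact_force: [-3.9, -1.2, 7.0]
width: 0.0389
```

{"api": "step_arm", "payload": {
  "linear": [
    [0,0,0.005],
    [0,0,0.01],
    [0,0,0.015],
    [0,0,0.019],
    [0,0,0.021],
    [0,0,0.021],
    [0,0,0.021]
  ],
  "turn": [0,0,0,0,0,0,0],
  "hand": [0.03,0.03,0.03,0.03,0.03,0.03,0.03]
}}

```text
clock: 3.75
position: [0.5633, 0.0729, 0.131]
ee_rot: [0.0, 0.919, 0.394, -0.0]
contact_force: [1.9, -2.7, -11.9]
width: 0.0386
```

```bash
python3 - <<'E'
from h import *
o=robot.get_obs();print(o["position"],o["contact_force"],o["ft_torque"],o["width"]);snap("wrist","w2")
im=cv2.imread("pics/w2.png")[130:330,200:450];cv2.imwrite("pics/w2c.png",cv2.resize(im,None,fx=3,fy=3,interpolation=cv2.INTER_CUBIC))
E
```

```text
[0.56325773 0.07293698 0.1309772 ] [  1.8810513   -2.6853686  -11.89332138] [-0.25574209 -0.49544191  0.03763639] 0.0385958485576416
```

View pics/w2c.png

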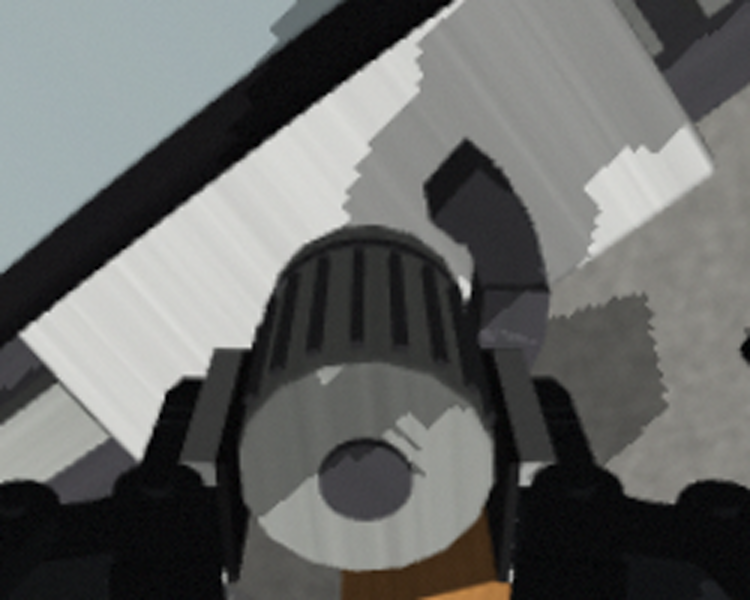

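The collar is held and up by about 19–20 mm, with an 11.9 N pull that fits the spring. I raise it 1.5 mm more and start turning.

{"api": "step_arm", "payload": {
  "linear": [
    [0,0,0.0015],
    [0,0,0.0015],
    [0,0,0.0015],
    [0,0,0.0015],
    [0,0,0.0015],
    [0,0,0.0015]
  ],
  "turn": [0,0,0.08,0.17,0.26,0.35],
  "hand": [0.03,0.03,0.03,0.03,0.03,0.03]
}}

```text
clock: 4.4
position: [0.5634, 0.0734, 0.1327]
ee_rot: [-0.0, 0.835, 0.55, 0.0]
contact_force: [2.5, -0.9, -13.7]
width: 0.0384
```

```bash
python3 - <<'E'
from h import *
o=robot.get_obs();M=R.from_quat(o["ee_rot"],scalar_first=True).as_matrix()
print(o["position"],o["contact_force"],o["ft_torque"],o["width"],np.arctan2(M[1,0],M[0,0]))
E
```

```text
[0.56341922 0.07340682 0.13272526] [  2.51671701  -0.94175656 -13.74450192] [-0.09081098 -0.55638857 -0.02212462] 0.03835956636122185 1.1636879461053615
```

{"api": "step_arm", "payload": {
  "linear": [
    [0,0,0],
    [0,0,0],
    [0,0,0],
    [0,0,0],
    [0,0,0],
    [0,0,0],
    [0,0,0],
    [0,0,0],
    [0,0,0],
    [0,0,0],
    [0,0,0],
    [0,0,0]
  ],
  "turn": [0.1,0.2,0.3,0.4,0.5,0.6,0.7,0.8,0.88,0.96,0.96,0.96],
  "hand": [0.03,0.03,0.03,0.03,0.03,0.03,0.03,0.03,0.03,0.03,0.03,0.03]
}}

```text
clock: 5.6
position: [0.5631, 0.0741, 0.1327]
ee_rot: [-0.0, 0.49, 0.872, 0.0]
contact_force: [1.4, 2.2, -13.1]
width: 0.0381
```

```bash
python3 - <<'E'
from h import *
o=robot.get_obs();M=R.from_quat(o["ee_rot"],scalar_first=True).as_matrix()
print(o["position"],o["contact_force"],o["ft_torque"],o["width"],np.arctan2(M[1,0],M[0,0]))
snap("wrist","w3")
im=cv2.imread("pics/w3.png")[130:330,200:450];cv2.imwrite("pics/w3c.png",cv2.resize(im,None,fx=3,fy=3,interpolation=cv2.INTER_CUBIC))
E
```

```text
[0.56314366 0.07406885 0.13273578] [  1.41761561   2.23981134 -13.09946326] [ 0.60658855 -0.19486322  0.05847612] 0.03812837716574227 2.118427134089806
```

View pics/w3c.png

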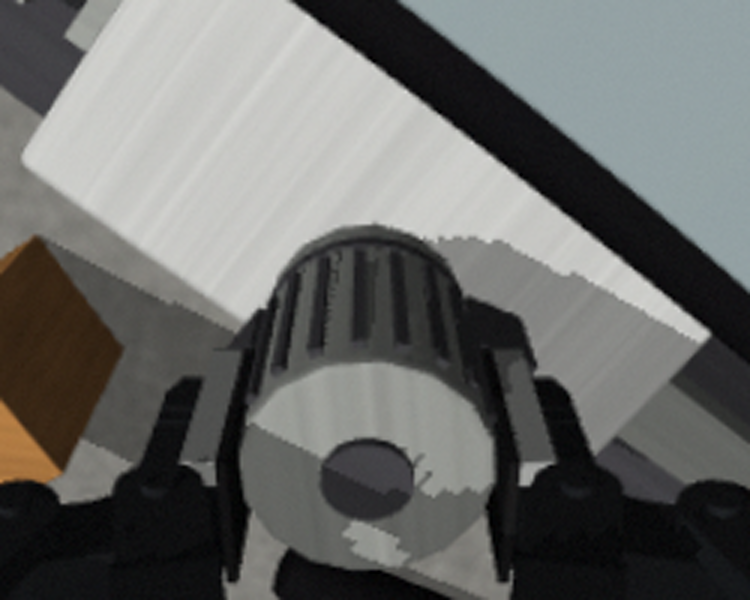

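The knurls kept their place relative to the fingers, so the grip did not slip and the turn is about 1.31. I lower onto the seat, then release.

{"api": "step_arm", "payload": {
  "linear": [
    [0,0,-0.002],
    [0,0,-0.004],
    [0,0,-0.006],
    [0,0,-0.007],
    [0,0,-0.007],
    [0,0,-0.007]
  ],
  "turn": [0,0,0,0,0,0],
  "hand": [0.03,0.03,0.03,0.03,0.03,0.03]
}}

```text
clock: 6.25
position: [0.5632, 0.0733, 0.1269]
ee_rot: [-0.0, 0.489, 0.872, -0.0]
contact_force: [-4.8, 1.3, 2.5]
width: 0.0385
```

Seated: the lift force has gone and the collar dropped 5.8 mm. Now the release, while keeping the mirror side clear.

{"api": "step_arm", "payload": {
  "linear": [
    [0,0,0],
    [0,0,0],
    [0,0,0],
    [0,0,0],
    [0,0,0],
    [0,0,0],
    [0,0,0],
    [0,0,0.03],
    [0,0,0.06],
    [0,0,0.09],
    [0,0,0.09],
    [0,0,0.09]
  ],
  "turn": [0,0,0,0,0,0,0,0,0,0,0,0],
  "hand": [0.056,0.056,0.056,0.056,0.056,0.056,0.056,0.056,0.056,0.056,0.056,0.056]
}}

```text
clock: 7.45
position: [0.5639, 0.0731, 0.2165]
ee_rot: [0.001, 0.489, 0.872, 0.0]
contact_force: [-0.1, -0.1, -0.3]
width: 0.0556
```

```bash
python3 - <<'E'
from h import *
o=robot.get_obs();print(o["position"],o["contact_force"],o["joint_pos"].round(2));c=cam("wrist")
snap("wrist","w4")
im=cv2.imread("pics/w4.png")[80:330,180:470];cv2.imwrite("pics/w4c.png",cv2.resize(im,None,fx=2.4,fy=2.4,interpolation=cv2.INTER_CUBIC))
for u,v,z in((325,218,.155),):print(at_z(c,u,v,z,True))
E
```

```text
[0.56389202 0.07314213 0.21651988] [-0.14411799 -0.13969201 -0.27226752] [ 0.16  0.37 -0.42  1.78  0.17  1.03  1.8 ]
[0.56201381 0.075221   0.155     ]
```

View pics/w4c.png

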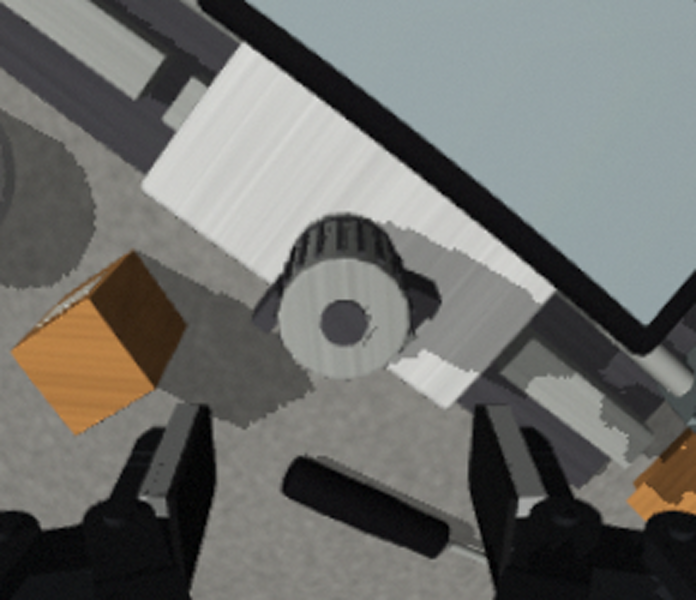

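The lug is on the seat and the collar is free. Next I go round to the left side with the jaw axis along the slide and the fingers closed, then come down.

{"api": "step_arm", "payload": {
  "linear": [
    [0.004,0.025,0],
    [0.008,0.05,0],
    [0.012,0.075,0],
    [0.017,0.1,0],
    [0.0215,0.123,0],
    [0.0215,0.123,0],
    [0.0215,0.123,-0.03],
    [0.0215,0.123,-0.065],
    [0.0215,0.123,-0.1],
    [0.0215,0.123,-0.13],
    [0.0215,0.123,-0.15],
    [0.0215,0.123,-0.161],
    [0.0215,0.123,-0.161],
    [0.0215,0.123,-0.161]
  ],
  "turn": [-0.12,-0.24,-0.36,-0.48,-0.6,-0.66,-0.66,-0.66,-0.66,-0.66,-0.66,-0.66,-0.66,-0.66],
  "hand": [0,0,0,0,0,0,0,0,0,0,0,0,0,0]
}}

```text
clock: 8.9
position: [0.585, 0.1963, 0.0549]
ee_rot: [-0.0, 0.745, 0.667, -0.0]
contact_force: [0.3, 0.5, 1.0]
width: 0.0001
```

```bash
python3 - <<'E'
from h import *
o=robot.get_obs();M=R.from_quat(o["ee_rot"],scalar_first=True).as_matrix()
print(o["position"],o["contact_force"],np.arctan2(M[1,0],M[0,0]),o["joint_pos"].round(2));snap("wrist","w5")
E
```

```text
[0.58503317 0.19631333 0.05493199] [0.27389203 0.52465938 1.04557011] 1.4601410622441655 [-0.17  0.64 -0.27  1.76  0.23  0.77  0.91]
```

View pics/w5.png

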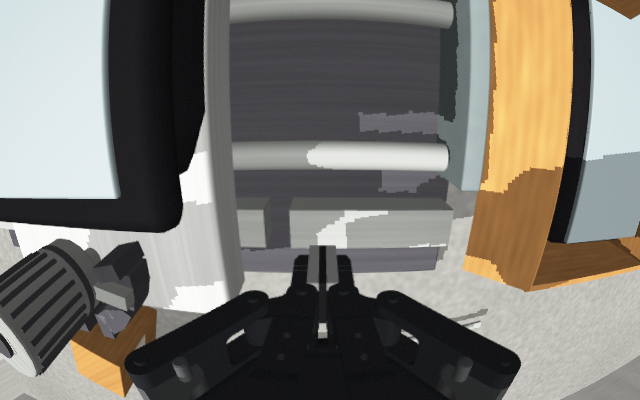

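The closed knuckles stick out wide, over the guard. A half-open hand (50 mm) puts the front finger back flush with the knuckles, so I open it, back off slightly and push.

{"api": "step_arm", "payload": {
  "linear": [
    [0.0005,0.005,0],
    [0.0005,0.005,0],
    [0.0005,0.005,-0.003],
    [0.0005,0.005,-0.003],
    [0.0005,0.005,-0.003],
    [0,0,-0.003],
    [-0.001,-0.006,-0.003],
    [-0.0015,-0.012,-0.003],
    [-0.002,-0.018,-0.003],
    [-0.003,-0.025,-0.003],
    [-0.004,-0.032,-0.003],
    [-0.0045,-0.039,-0.003],
    [-0.0045,-0.039,-0.003]
  ],
  "turn": [0,0,0,0,0,0,0,0,0,0,0,0,0],
  "hand": [0.05,0.05,0.05,0.05,0.05,0.05,0.05,0.05,0.05,0.05,0.05,0.05,0.05]
}}

```text
clock: 10.25
position: [0.5804, 0.1544, 0.0517]
ee_rot: [0.001, 0.746, 0.666, -0.001]
contact_force: [0.3, -0.7, -0.2]
width: 0.05
```

```bash
python3 - <<'E'
from h import *
o=robot.get_obs()
print(o["position"],o["contact_force"],o["width"]);snap("wrist","w6")
E
```

```text
[0.58042099 0.15441101 0.05166433] [ 0.27534203 -0.72127435 -0.15666256] 0.05001618086660981
```

View pics/w6.png

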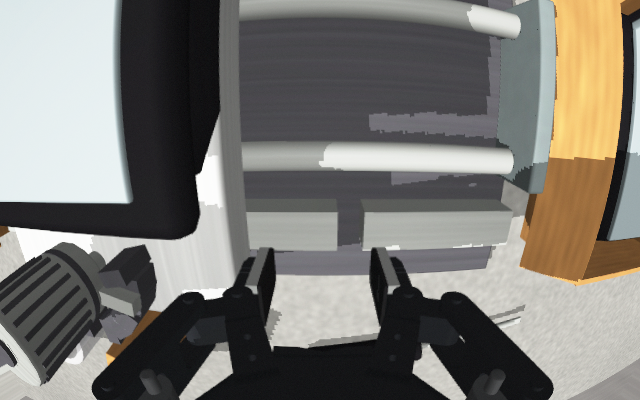

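The front finger pushes the carriage, which has gone about 37 mm and exposed more of the strip. I continue.

{"api": "step_arm", "payload": {
  "linear": [
    [-0.001,-0.007,0],
    [-0.0015,-0.014,0],
    [-0.0025,-0.021,0],
    [-0.003,-0.028,0],
    [-0.004,-0.035,0],
    [-0.005,-0.042,0],
    [-0.0055,-0.049,0],
    [-0.006,-0.054,0],
    [-0.0065,-0.057,0],
    [-0.007,-0.06,0],
    [-0.007,-0.062,0],
    [-0.0075,-0.064,0],
    [-0.0075,-0.066,0],
    [-0.0075,-0.066,0],
    [-0.0075,-0.066,0]
  ],
  "turn": [0,0,0,0,0,0,0,0,0,0,0,0,0,0,0],
  "hand": [0.05,0.05,0.05,0.05,0.05,0.05,0.05,0.05,0.05,0.05,0.05,0.05,0.05,0.05,0.05]
}}

```text
clock: 11.8
position: [0.5727, 0.0907, 0.0516]
ee_rot: [0.0, 0.745, 0.667, -0.0]
contact_force: [1.4, 0.7, 0.6]
width: 0.05
```

{"api": "step_arm", "payload": {
  "linear": [
    [0,-0.002,0],
    [-0.0005,-0.004,0],
    [-0.0005,-0.004,0]
  ],
  "turn": [0,0,0],
  "hand": [0.05,0.05,0.05]
}}

```text
clock: 12.1
position: [0.5724, 0.0885, 0.0517]
ee_rot: [-0.001, 0.745, 0.667, 0.001]
contact_force: [1.5, 4.6, -0.6]
width: 0.0499
```

{"api": "step_arm", "payload": {
  "linear": [
    [0,-0.002,0],
    [-0.0005,-0.004,0],
    [-0.0005,-0.004,0]
  ],
  "turn": [0,0,0],
  "hand": [0.05,0.05,0.05]
}}

```text
clock: 12.4
position: [0.5723, 0.0884, 0.052]
ee_rot: [-0.002, 0.744, 0.668, 0.003]
contact_force: [2.3, 12.7, -3.9]
width: 0.05
```

It has hit the stop: 12.7 N with no further motion, at the expected travel. I back off, rise and go above the collar at its new place.

{"api": "step_arm", "payload": {
  "linear": [
    [0.001,0.012,0],
    [0.003,0.025,0],
    [0.003,0.025,0.04],
    [0.003,0.025,0.08],
    [0.003,0.025,0.12],
    [0.003,0.025,0.165],
    [-0.002,-0.005,0.165],
    [-0.008,-0.035,0.165],
    [-0.014,-0.065,0.165],
    [-0.018,-0.09,0.165],
    [-0.0205,-0.111,0.165],
    [-0.0205,-0.111,0.165],
    [-0.0205,-0.111,0.165]
  ],
  "turn": [0,0,0,0,0.1,0.2,0.3,0.4,0.5,0.6,0.66,0.66,0.66],
  "hand": [0.05,0.05,0.05,0.05,0.05,0.056,0.056,0.056,0.056,0.056,0.056,0.056,0.056]
}}

```text
clock: 13.7
position: [0.5513, -0.028, 0.2168]
ee_rot: [-0.0, 0.49, 0.872, -0.0]
contact_force: [0.2, 0.7, 0.3]
width: 0.0559
```

```bash
python3 - <<'E'
from h import *
o=robot.get_obs();M=R.from_quat(o["ee_rot"],scalar_first=True).as_matrix()
print(o["position"],o["contact_force"],np.arctan2(M[1,0],M[0,0]),o["joint_pos"].round(2));c=cam("wrist");snap("wrist","w7")
im=cv2.imread("pics/w7.png")[80:330,180:470];cv2.imwrite("pics/w7c.png",cv2.resize(im,None,fx=2.4,fy=2.4,interpolation=cv2.INTER_CUBIC))
f=200/np.tan(np.radians(c["fov_y"])/2)
d=R.from_quat(c["rotation"],scalar_first=True).inv().apply(np.array([.5515,-.0268,.155])-c["eye"]); th=np.arctan2(np.hypot(d[0],d[1]),-d[2]); q=d[:2]/np.hypot(d[0],d[1])*th*f
u,v=c["cx"]+q[0],c["cy"]-q[1];print("pred crop",(u-180)*2.4,(v-80)*2.4)
for w in((343,322),(353,322),(343,332)): print(w,at_z(c,180+w[0]/2.4,80+w[1]/2.4,.155,True))
E
```

```text
[ 0.55129105 -0.02803053  0.21675502] [0.2411373  0.72242356 0.2940411 ] 2.11738508800224 [ 0.34  0.34 -0.41  1.81  0.16  1.02  1.98]
pred crop 341.776459114587 335.45689933791755
(343, 322) [ 0.54763715 -0.02872163  0.155     ]
(353, 322) [ 0.54611195 -0.02620022  0.155     ]
(343, 332) [ 0.5503628 -0.027066   0.155    ]
```

View pics/w7c.png

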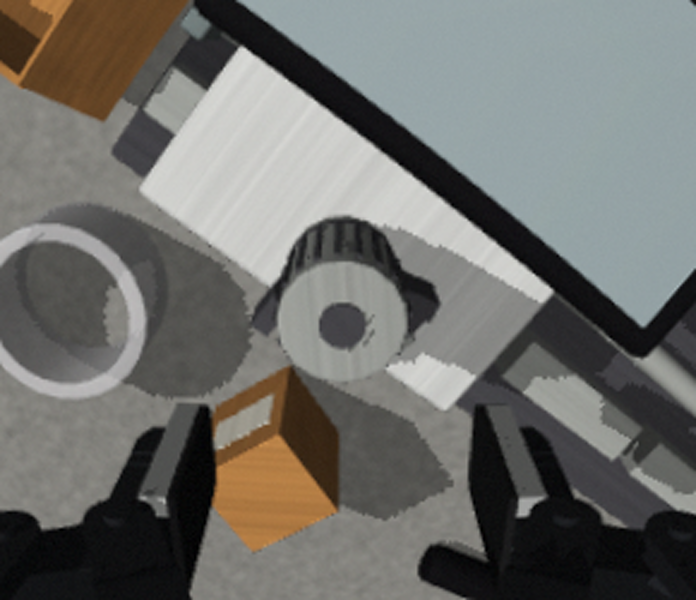

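Same view as before: collar centre (342,325) against (343,322) earlier, so the carriage travelled about 101 mm and the collar is still parked. I descend and grip.

{"api": "step_arm", "payload": {
  "linear": [
    [0,0.001,-0.03],
    [0,0.001,-0.06],
    [0,0.001,-0.08],
    [0,0.001,-0.09],
    [0,0.001,-0.09],
    [0,0.001,-0.09],
    [0,0.001,-0.09],
    [0,0.001,-0.09],
    [0,0.001,-0.09],
    [0,0.001,-0.09]
  ],
  "turn": [0,0,0,0,0,0,0,0,0,0],
  "hand": [0.056,0.056,0.056,0.056,0.056,0.03,0.03,0.03,0.03,0.03]
}}

```text
clock: 14.75
position: [0.5528, -0.0265, 0.1281]
ee_rot: [0.001, 0.489, 0.872, 0.001]
contact_force: [1.8, 0.3, 5.9]
width: 0.0384
```

{"api": "step_arm", "payload": {
  "linear": [
    [0,0,0.002],
    [0,0,0.004],
    [0,0,0.006],
    [0,0,0.007],
    [0,0,0.007],
    [0,0,0.007]
  ],
  "turn": [0,0,0,0,0,0],
  "hand": [0.03,0.03,0.03,0.03,0.03,0.03]
}}

```text
clock: 15.35
position: [0.5526, -0.0268, 0.1329]
ee_rot: [0.001, 0.489, 0.872, 0.001]
contact_force: [8.6, 0.4, -12.0]
width: 0.038
```

{"api": "step_arm", "payload": {
  "linear": [
    [-0.001,0,0.0015],
    [-0.001,0,0.0015],
    [-0.001,0,0.0015],
    [-0.001,0,0.0015],
    [-0.001,0,0.0015],
    [-0.001,0,0.0015]
  ],
  "turn": [0,0,-0.08,-0.16,-0.25,-0.25],
  "hand": [0.03,0.03,0.03,0.03,0.03,0.03]
}}

```text
clock: 15.95
position: [0.5528, -0.0275, 0.1347]
ee_rot: [0.002, 0.595, 0.804, 0.001]
contact_force: [10.6, -0.4, -12.1]
width: 0.0384
```

```bash
python3 - <<'E'
from h import *
o=robot.get_obs();M=R.from_quat(o["ee_rot"],scalar_first=True).as_matrix()
print(o["position"],o["contact_force"],o["ft_torque"],o["width"],np.arctan2(M[1,0],M[0,0]))
E
```

```text
[ 0.55278505 -0.02750351  0.13470689] [ 10.56468214  -0.40158742 -12.09626263] [-0.2438287  -2.30186202  0.03980234] 0.03835904512393598 1.8670095232690764
```

{"api": "step_arm", "payload": {
  "linear": [
    [0.001,0,0],
    [0.002,0,0],
    [0.002,0,0],
    [0.002,0,0],
    [0.002,0,0],
    [0.002,0,0],
    [0.002,0,0],
    [0.002,0,0],
    [0.002,0,0],
    [0.002,0,0],
    [0.002,0,0],
    [0.002,0,0],
    [0.002,0,0]
  ],
  "turn": [-0.1,-0.2,-0.3,-0.4,-0.5,-0.6,-0.7,-0.8,-0.9,-0.98,-1.06,-1.06,-1.06],
  "hand": [0.03,0.03,0.03,0.03,0.03,0.03,0.03,0.03,0.03,0.03,0.03,0.03,0.03]
}}

```text
clock: 17.25
position: [0.5525, -0.0285, 0.1338]
ee_rot: [0.001, 0.919, 0.393, -0.0]
contact_force: [6.4, -2.7, -12.7]
width: 0.0381
```

```bash
python3 - <<'E'
from h import *
o=robot.get_obs();M=R.from_quat(o["ee_rot"],scalar_first=True).as_matrix()
print(o["position"],o["contact_force"],o["ft_torque"],o["width"],np.arctan2(M[1,0],M[0,0]))
E
```

```text
[ 0.55247862 -0.02847977  0.13381699] [  6.36682656  -2.7169122  -12.67324002] [-0.54805375 -1.44715024 -0.0159248 ] 0.038137127709930364 0.8085337617163021
```

Turned fully with low torque. I lower it in stages, following the pull force.

{"api": "step_arm", "payload": {
  "linear": [
    [0.001,0,-0.003],
    [0.001,0,-0.006],
    [0.001,0,-0.009],
    [0.001,0,-0.009]
  ],
  "turn": [0,0,0,0],
  "hand": [0.03,0.03,0.03,0.03]
}}

```text
clock: 17.65
position: [0.5528, -0.0272, 0.1254]
ee_rot: [-0.0, 0.919, 0.394, -0.001]
contact_force: [3.2, -2.4, -9.8]
width: 0.0385
```

{"api": "step_arm", "payload": {
  "linear": [
    [0,0,-0.003],
    [0,0,-0.006],
    [0,0,-0.009],
    [0,0,-0.011],
    [0,0,-0.011]
  ],
  "turn": [0,0,0,0,0],
  "hand": [0.03,0.03,0.03,0.03,0.03]
}}

```text
clock: 18.15
position: [0.5528, -0.0274, 0.115]
ee_rot: [0.0, 0.919, 0.394, -0.001]
contact_force: [-0.2, -3.9, -7.2]
width: 0.0386
```

{"api": "step_arm", "payload": {
  "linear": [
    [0,0,-0.002],
    [0,0,-0.003],
    [0,0,-0.003]
  ],
  "turn": [0,0,0],
  "hand": [0.03,0.03,0.03]
}}

```text
clock: 18.45
position: [0.553, -0.0274, 0.1134]
ee_rot: [0.0, 0.919, 0.394, -0.001]
contact_force: [-4.7, -4.5, 4.8]
width: 0.0381
```

{"api": "step_arm", "payload": {
  "linear": [
    [0,0,0],
    [0,0,0],
    [0,0,0],
    [0,0,0],
    [0,0,0],
    [0,0,0.03],
    [0,0,0.06],
    [0,0,0.09],
    [0,0,0.1],
    [0,0,0.1]
  ],
  "turn": [0,0,0,0,0,0,0,0,0,0],
  "hand": [0.058,0.058,0.058,0.058,0.058,0.058,0.058,0.058,0.058,0.058]
}}

```text
clock: 19.45
position: [0.5547, -0.0268, 0.2139]
ee_rot: [0.001, 0.919, 0.394, 0.002]
contact_force: [0.0, -0.3, -0.1]
width: 0.0581
```

```bash
python3 - <<'E'
from h import *
o=robot.get_obs();print(o["position"],o["contact_force"]);snap("wrist","w8")
im=cv2.imread("pics/w8.png")[80:330,180:470];cv2.imwrite("pics/w8c.png",cv2.resize(im,None,fx=2.4,fy=2.4,interpolation=cv2.INTER_CUBIC))
E
```

```text
[ 0.5546927  -0.02676977  0.21391841] [ 0.0278777  -0.34613798 -0.14285895]
```

View pics/w8c.png

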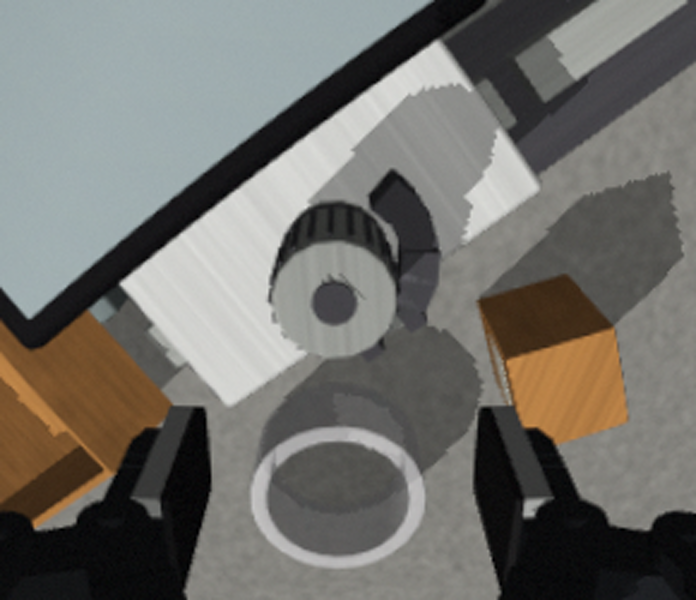

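The collar dropped 14.7 mm below its parked height, so it is fully down. The lug is back in the slot, the hand is clear, and the box and tape are undisturbed.

```bash
python3 -c "
from workcell import robot
print(robot.sign_off())"
```

```text
the job is handed in; nothing more can be done
None
```

I parked the collar, pushed the carriage home to the stop at the empty carton's end (the right, jig −y), and locked it there. The job is handed in at about 19.5 s on the robot's clock; the interface gives no verdict.

- **Parking:** I lifted the collar about 20 mm and turned it about 1.31 rad. It dropped 5.8 mm into the parking seat, and I let go of it before moving the carriage.
- **Push:** The carriage stopped at the right end with 12.7 N of push and no further motion. The wrist picture put its travel at about 101 mm, with the collar still parked.
- **Locking:** I lifted the collar, turned it back 1.31 rad and lowered it. It ended 14.7 mm below its parked height, and the lifting force reversed at the bottom, which fits fully down at zero turn.
- **Last picture:** The hand was clear with contact force near zero, and the small carton and tape roll showed no sign of having moved. I kept well clear of the screwdriver, but it was not in that last view.

No check failed. While I held the collar for the turn back, there was up to about 10 N of side load from a grip 1–2 mm off centre. My first correction for it went the wrong way; I then reversed it.

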